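Close the tooling carton and hold it in the ratchet clamp

ROBOT

A 6-joint arm with a two-finger parallel gripper is mounted at the origin on the work surface. World frame = base frame: x ahead of the robot, y to its left, z up, the work surface at z = 0. Lengths are in m, angles in rad, forces in N, time in s.
With the tool pointing down it reaches from about 0.3 to 0.775 m from the base axis. Payload 14.6 kg.
Tool frame: the origin (TCP) lies midway between the tips of the shut fingers; the grasp point (between the pads) lies 19 mm behind it (ctrl.pinch_z is the distance from the TCP to the grasp point, in m); z points along the fingers, y is the line along which they close (so a half turn about z gives the same grasp; the last joint's range is limited). The gripper opens to 94 mm and grips with 3 to 60 N. Pads are 16 mm wide; open, the fingers measure 119 mm over their backs; the gripper's body (75 mm by 177 mm) begins 78 mm behind the grasp point.
Start: joints at [-1.264, 0.3, 1.521, -0, 1.321, -0.067], TCP at [0.201, -0.512, 0.205] pointing down, gripper open.
Joint ranges: [-3.03, 3.03], [-0.79, 2.21], [0.23, 2.52], [-1.04, 4.18], [0, 3.07], [-2.55, 2.55]. Speed limits (rad/s): [2.22, 2.22, 2.57, 3.14, 3.14, 3.14].

INTERFACE

Orientations are given as [roll, pitch, yaw] about the fixed x, y, z axes, in that order (R = Rz(yaw) Ry(pitch) Rx(roll)).
In Python, from station import ctrl gives the robot as it stands.
- The arm moves only by the tool jog_arm, never from a script. Its argument "motion" is a list of rows, each a list of 7 numbers: the shift along the tool's x, y, z in m, then the turn, a rotation vector about the tool's x, y, z in rad, then the opening, from -1 (shut) to 1 (fully open). In form: [[tx, ty, tz, rx, ry, rz, gripper], ...]. A call has 1 to 5 rows; each row shifts and turns the commanded pose from where the row before left it, along the tool's axes as they then stand; what a row does not reach is not made up. A row lasts 1/10 s, in which the tool goes at most 50 mm and 8.59 degrees, less where a joint would pass 70% of its speed; a pose out of reach is approached as far as the arm can. A call is refused whole if a number of a shift passes 0.05 or a number of a turn 0.15, either way. A call with a gripper value outside its range is refused whole. The fingers move at their own pace and stop on an object; "squeeze" is the grip in N (left out, the last holds). Time passes only in rows, so rows that do not move let the fingers close. It gives the time, the measured TCP pose, the force, the opening and the grip force at its end, in the units of the state.
- ctrl.get_obs(): the state, without advancing time (a new reading comes with each control period).
- ctrl.camera(name): name is "scene" or "side" or "wrist"; returns the picture (400x640x3 uint8, red, green, blue); there is no depth.
- ctrl.camera_model(name): a dict with "intrinsics" (3x3 intrinsics, pixels), "rvec" (rotation vector, rad) and "tvec" (3), from world to camera coordinates, as OpenCV has them. Camera axes: x right, y down, z forward; pixel columns grow to the right and rows downward; lengths in m; the calibration is good to about 2 mm. A picture is of the moment at which its call begins: read the wrist's pose just before it. camera_model takes no time and is no camera call; for the wrist camera it gives the pose at the moment of the call.
- ctrl.hand_in(): hands the job in; it is judged then, once.
The state is a dict: "time_s": time; "qpos": joint angles; "joint_vel": joint speeds; "tau": joint torques, N m; "ee_pos": TCP position; "eef_rot": TCP orientation; "force": force on the tool from outside, world axes, zero at the start; "moment": the same for the moment, N m; "grip_width": finger opening in m; "grip_force": force on a finger pad.
Only numpy, scipy, OpenCV 4.12 (cv2) and the standard library are available. Lean on these libraries where they do the work, as an engineer would, in place of code of your own. Each camera call takes 0.05 s, during which the arm holds its last target. There are 200 camera calls.

TASK

Close the carton: fold its open dust flap down flat first, then fold the lid flap down flat over it so that its lip hangs outside the wall facing the clamp. Then pump the clamp's trigger, moving the bar by the trigger only, until the pad presses the lip and its spring is about half pushed in and at no time much further, so that nothing is crushed; finish while still holding the trigger squeezed like that, because the grip slackens if it is let go. Be gentle with the carton, keep it standing at the fence, and leave the other tooling on the table undisturbed.

Things in the scene. Friction and masses are not known exactly. Their poses are not given: they have to be found in the camera images.
- clamp: Bench clamp of the caulk-gun kind, fixed to the table. Origin: centre of the underside of its steel base plate, on the table (plate 10 mm thick, x -80 to 80, y -195 to 140 mm). It pushes along its own +y, z up; head, bar and fence lie along x = 0. Head: two cheeks, 43 mm wide over all, y -156 to -94, top at z = 134 mm
- fence (a point): Centre of the top edge of the fixed fence's face, which looks to the clamp's -y: 115 mm to +y of the clamp's origin, 65 mm up. The fence is 130 mm wide, 12 mm thick
- handle_top (a point): Centre of the top of the fixed handle behind (-y of) the trigger: 28 mm wide, 12 mm thick, leaning back 0.3 rad; y = -168, z = 203 mm in the clamp's frame
- trigger_pivot (a point): The trigger's pivot, on the clamp (axis along the clamp's x): y = -125, z = 125 mm in the clamp's frame. A pawl inside moves the push bar 32 mm per rad of squeezing, after 0 to 6 mm of idle travel while it finds the next tooth; a full stroke gives 11 to 18 mm
- trigger (a joint): Trigger angle: 0 released (a spring brings it back; 2 to 5 N at the fingers), 0.6 rad squeezed home on its stop. A steel blade 24 mm wide, 10 mm thick, from 6 to 86 mm above its pivot, on the +y side of the handle. At 0 it leans 0.3 rad from upright to the clamp's +y, at 0.6 as much to -y: squeezing moves its top towards -y, to the handle
- trigger_tip (a point): Centre of the trigger's top end, 86 mm from the pivot. Trigger and handle together measure 76 mm over their tops and 70 mm half-way up the blade or less
- rod (a joint): How far the steel push bar has advanced towards the carton (m), 0 to 0.085; it runs at z = 75 mm. A catch keeps it from sliding back by more than one tooth (6 mm); when the trigger is let go under load it drops back to the catch, and the grip slackens
- pad (a joint): How far the sprung rubber pad is pushed back on the front end of the push bar (m): 0 free, 0.020 fully in; 1.5 N for each mm
- pad_face (a point): Centre of the rubber pad's pressing face, 44 mm wide and 30 mm high, looking to the clamp's +y. It meets the lip of the closed lid
- carton: Cardboard carton, loose on the clamp's plate, its +y side 0 to 3 mm from the fence; 0.4 to 0.7 kg with the steel tool holder inside. Origin: centre of its underside; 120 (x) x 110 (y) x 85 mm (z), axes those of the clamp. The dust flap at its -x end is already tucked in
- dust_flap (a joint): Angle of the open dust flap: 0 closed flat, 1.57 upright, more is leaning outwards. A panel 102 mm wide, 50 mm long, 3 mm thick, hinged on the carton's top edge at its +x end (x = 60, z = 81 mm in the carton's frame). It stays where it is left and closes towards the carton's -x
- dust_flap_edge (a point): Middle of the dust flap's free edge, on its outer face
- lid (a joint): Angle of the lid flap: 0 closed flat, 1.57 upright, more is leaning out over the fence. A panel 120 mm wide, 114 mm long, 3 mm thick, hinged on the carton's top edge on the fence side (y = 55, z = 86 mm in the carton's frame). It stays where it is left, turns with 1 N at its edge and closes towards the carton's -y
- lid_edge (a point): Middle of the lid's free edge, on its outer (top) face. From this edge a lip stands 30 mm at right angles to the panel; when closed it hangs outside the wall facing the pad, its outer face 59 mm to -y of the carton's centre
- holder_a: Bystander on the table: a tool holder standing taper-up, 62 mm across the flange, 108 mm tall. Origin at the centre of its underside
- holder_b: Bystander on the table: a smaller tool holder standing taper-up, 50 mm across, 86 mm tall. Origin at the centre of its underside
- cutter_a: Bystander on the table: a toothed milling cutter lying flat, 72 mm across, 24 mm high. Origin at the centre of its underside
- cutter_b: Bystander on the table: a toothed milling cutter lying flat, 56 mm across, 30 mm high. Origin at the centre of its underside
- collet_nut: Bystander on the table: a ring-shaped collet nut, 44 mm across, 24 mm high. Origin at the centre of its underside
- end_mill: Bystander on the table: an end mill lying down, 105 mm long, 18 mm thick. Origin at the centre of its underside
Not all that is in view belongs to the job. There is more than one size of the carton; the one meant has the size given above.

How it is judged:
On the way, in this order (a step that is already met when the one before it is completed fails the run):
1. the dust flap is folded down flat (value of joint dust_flap below 0.12 rad), for 0.2 s.
2. the lid is folded down flat over it (value of joint each of dust_flap, lid below 0.12 rad), for 0.2 s.
3. the trigger has been squeezed and let back, with the pad advanced (value of joint trigger below 0.15 rad and value of joint rod above 0.03 m), for 0.05 s.
4. the pad touches the lid's lip, driven by the trigger (all of step 2 and contact force between pad and carton above 1.5 N and value of joint trigger above 0.05 rad), for 0.1 s.
At the end, for the whole second after the job is handed in: Both flaps closed within 0.12 rad; the pad pressed in 5 to 14.5 mm and pressing the carton with 5 to 22 N; the trigger held squeezed by the fingers (more than 1 N, trigger beyond 0.05 rad); the carton upright within 0.08 rad, at rest, within 30 mm of where it stood (all of step 2 and value of joint pad between 0.005 and 0.0145 m and contact force between pad and carton between 5 and 22 N and value of joint trigger above 0.05 rad and contact force between the fingers and trigger above 1 N and linear speed of carton below 0.02 m/s and angle between carton's own z axis and vertical below 0.08 rad and distance of carton from where it was at the start of the episode below 0.03 m); the arm keeps its last pose, push and grip.
It fails at once if the carton is crushed by the pad (over 23.5 N) (contact force between pad and carton above 23.5 N).
It fails at once if the robot presses the carton or its flaps with more than 60 N (contact force between any of the fingers, the arm and carton above 60 N).
It fails at once if the push bar or pad is pushed directly instead of by the trigger (contact force between any of the fingers, the arm and rod above 2 N).
It fails at once if the carton is knocked over or shoved away (angle between carton's own z axis and vertical above 0.25 rad or distance of carton from where it was at the start of the episode above 0.05 m).
It fails at once if other tooling is disturbed (moved over 30 mm) (distance of any of holder_a, holder_b, cutter_a, cutter_b, collet_nut, end_mill from where it was at the start of the episode above 0.03 m).
It also fails if it takes over 64 s, if anything falls off the work surface, if the arm or the gripper's body presses on something with over 40 N, if the wrist force passes 120 N, or if a joint passes its speed limit or range.

## Working session

There is one attempt and no reset: what is moved stays moved. The work goes in short steps, Python scripts to look and compute and a tool call to move; the robot and the scene stay as the last step left them, time stands still between calls to the robot, and variables do not carry over. Pictures are saved under pics/ and viewed, at most 10 in all, crops included, and the job is handed in when it is done.

Besides the shell and the picture viewer there is one more tool, called after "Call:" as name(argument=value, ...) on one line, values as JSON. jog_arm: Moves the arm, as the interface text tells. Its arguments: {"type":"object","properties":{"motion":{"type":"array"},"squeeze":{"type":"number"}},"required":["motion"]}

```bash
mkdir -p pics; ls
cat > h.py <<'E'
import numpy as np, cv2, sys
from station import ctrl
from scipy.spatial.transform import Rotation as Rot
def cam(n):
    m=ctrl.camera_model(n); R=cv2.Rodrigues(np.array(m["rvec"],float))[0]; return np.array(m["intrinsics"]),R,np.array(m["tvec"],float).ravel()
def ray(n,p):
    K,R,t=cam(n); d=R.T@np.linalg.inv(K)@np.array([p[0],p[1],1.]); return -R.T@t,d/np.linalg.norm(d)
def onz(n,p,z):
    c,d=ray(n,p); return c+d*(z-c[2])/d[2]
def tri(n1,p1,n2,p2):
    c1,d1=ray(n1,p1);c2,d2=ray(n2,p2)
    s=np.linalg.lstsq(np.c_[d1,-d2],c2-c1,rcond=None)[0]
    a,b=c1+s[0]*d1,c2+s[1]*d2; return (a+b)/2,np.linalg.norm(a-b)
def proj(n,X):
    K,R,t=cam(n); x=K@(R@np.asarray(X)+t); return x[:2]/x[2]
def snap(n,f):
    im=ctrl.camera(n); cv2.imwrite(f"pics/{f}.png",im[...,::-1]); return im
E
python3 - <<'E'
from h import *
a=snap("scene","scene0");b=snap("side","side0")
for n in("scene","side"):
    K,R,t=cam(n);print(n,K[0,0],-R.T@t,R[2])
o=ctrl.get_obs();print(o["time_s"],o["ee_pos"],o["eef_rot"],o["grip_width"])
E
```

```text
pics
scene 388.6012840368081 [ 0.739372   -0.38037626  0.75424127] [-0.30881018  0.56031232 -0.76856124]
side 374.9913051452442 [0.11281246 0.70057345 0.75654434] [ 0.37510438 -0.6585094  -0.65242783]
0.1 [ 0.20075993 -0.51181365  0.20496363] [-3.14062285e+00 -4.05664403e-05  3.73800568e-01] 0.09422218652122115
```

View pics/scene0.png

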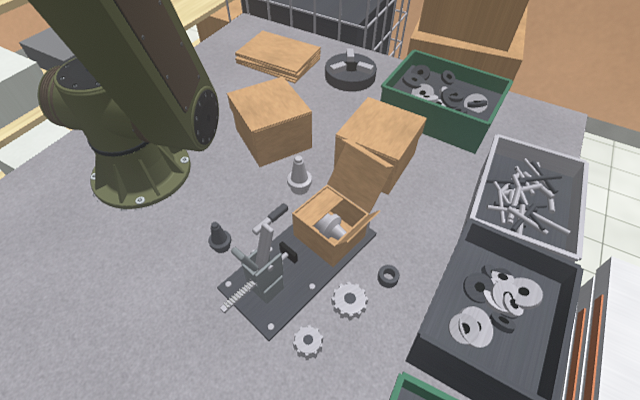

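View pics/side0.png

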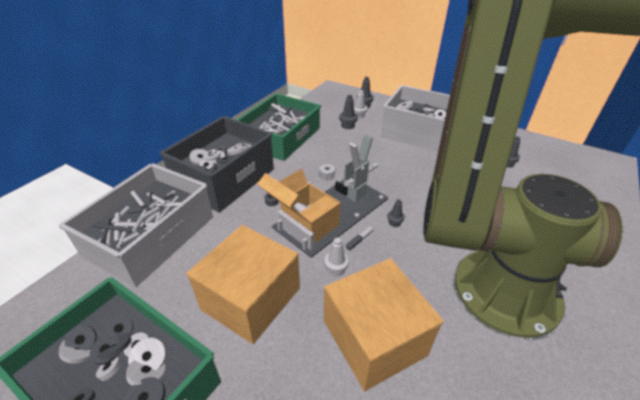

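The scene picture shows the open carton on the clamp's plate at about (335,220), with its lid upright at (362,168). Lookalikes are the two larger closed cartons at (270,118) and (380,140), plus the flat stack at (278,55). The clamp head is at about (265,265) and the plate corners at (218,290), (268,339) and (376,235). The side view agrees, with the carton at (305,205) and the clamp at (358,175). I choose the open carton on the plate and will check it in a close crop.

Run:
```python
from h import *
a=cv2.imread("pics/scene0.png");b=cv2.imread("pics/side0.png")
c=np.zeros((600,800,3),np.uint8)
A=cv2.resize(a[130:345,205:385],None,fx=2.75,fy=2.75,interpolation=cv2.INTER_CUBIC);c[:A.shape[0],:A.shape[1]]=A
B=cv2.resize(b[130:255,255:395],None,fx=2.15,fy=2.15,interpolation=cv2.INTER_CUBIC);c[:B.shape[0],497:497+B.shape[1]]=B
cv2.imwrite("pics/crop0.png",c)
P=[onz("scene",p,.01)[:2] for p in((218,290),(268,339),(376,235))]
for p in P:print(p.round(4))
print(np.linalg.norm(P[0]-P[1]),np.linalg.norm(P[1]-P[2]))
```

```text
[ 0.3888 -0.1688]
[ 0.5343 -0.2011]
[0.6167 0.1154]
0.14900350792415817 0.3270618591744679
```

View pics/crop0.png

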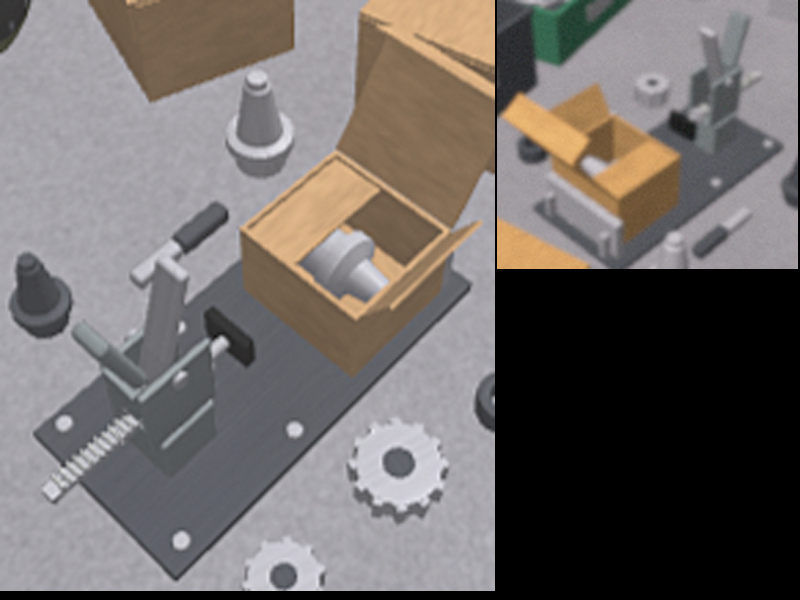

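The crop confirms the chosen carton: it is open, with the tool holder inside and its dust flap at (435,265) leaning outwards. Its rim corners are at (242,232), (355,317), (448,230) and (340,155), and the plate corners at (35,432), (177,579) and (470,285). The lid leans out over the fence.

```bash
cat >> h.py <<'E'
def cs(x,y): return np.array([205+x/2.75,130+y/2.75])
E
python3 - <<'E'
from h import *
P=[onz("scene",cs(*p),.01)[:2] for p in((35,432),(177,579),(470,285))]
C=[onz("scene",cs(*p),.095)[:2] for p in((242,232),(355,317),(448,230),(340,155))]
print("plate",np.round(P,4),np.linalg.norm(P[0]-P[1]),np.linalg.norm(P[1]-P[2]))
print("rim",np.round(C,4),[np.linalg.norm(C[i]-C[(i+1)%4]).round(4) for i in range(4)])
d=P[2]-P[1]; y1=np.arctan2(-d[0],d[1]); e=P[1]-P[0]; y2=np.arctan2(e[1],e[0])
e=C[1]-C[0]+C[2]-C[3]; y3=np.arctan2(e[1],e[0]); f=C[2]-C[1]+C[3]-C[0]; y4=np.arctan2(-f[0],f[1])
yaw=(y1*2+y2+y3+y4)/5; print("yaw",y1,y2,y3,y4,yaw)
c,s=np.cos(yaw),np.sin(yaw);R=np.array([[c,-s],[s,c]])
for p,l in zip(P,((-.08,-.195),(.08,-.195),(.08,.14))): print("O",p-R@l)
cc=np.mean(C,0);print("carton",cc,"O from carton",cc-R@(0,.0585))
O=np.mean([p-R@l for p,l in zip(P,((-.08,-.195),(.08,-.195),(.08,.14)))],0)
print("O",O)
a=cv2.imread("pics/scene0.png");b=cv2.imread("pics/side0.png")
W=lambda x,y,z:np.r_[O+R@(x,y),z]
pts=[(-.06,.113,.095),(.06,.113,.095),(.06,.003,.095),(-.06,.003,.095),(0,.115,.065),(0,-.168,.203),(0,-.125+.086*np.sin(.3),.125+.086*np.cos(.3)),(.08,.14,.01),(-.08,.14,.01)]
out=np.zeros((600,800,3),np.uint8)
A=cv2.resize(a[90:280,270:440],None,fx=3,fy=3,interpolation=cv2.INTER_CUBIC)
B=cv2.resize(b[130:255,250:350],None,fx=2.9,fy=2.9,interpolation=cv2.INTER_CUBIC)
for q in pts:
    u=proj("scene",W(*q));cv2.circle(A,tuple(np.int32((u-(270,90))*3)),2,(0,0,255),-1)
    u=proj("side",W(*q));cv2.circle(B,tuple(np.int32((u-(250,130))*2.9)),2,(0,0,255),-1)
out[:A.shape[0],:A.shape[1]]=A;out[:B.shape[0],510:510+B.shape[1]]=B
cv2.imwrite("pics/crop1.png",out)
E
```

```text
plate [[ 0.3842 -0.164 ]
 [ 0.5381 -0.2023]
 [ 0.615   0.1187]] 0.15859627860304076 0.3300286526647562
rim [[ 0.4575  0.0199]
 [ 0.5683 -0.0046]
 [ 0.5939  0.0997]
 [ 0.4858  0.1253]] [np.float64(0.1135), np.float64(0.1073), np.float64(0.1112), np.float64(0.1092)]
yaw -0.23503528374658048 -0.24363566451327875 -0.22529321227205093 -0.25179319633999075 -0.23815852812369628
O [0.50797314 0.00661115]
O [0.5064018  0.00609874]
O [0.50422695 0.00150932]
carton [0.52636386 0.06009171] O from carton [0.51256292 0.00324293]
O [0.50620063 0.00473973]
```

View pics/crop1.png

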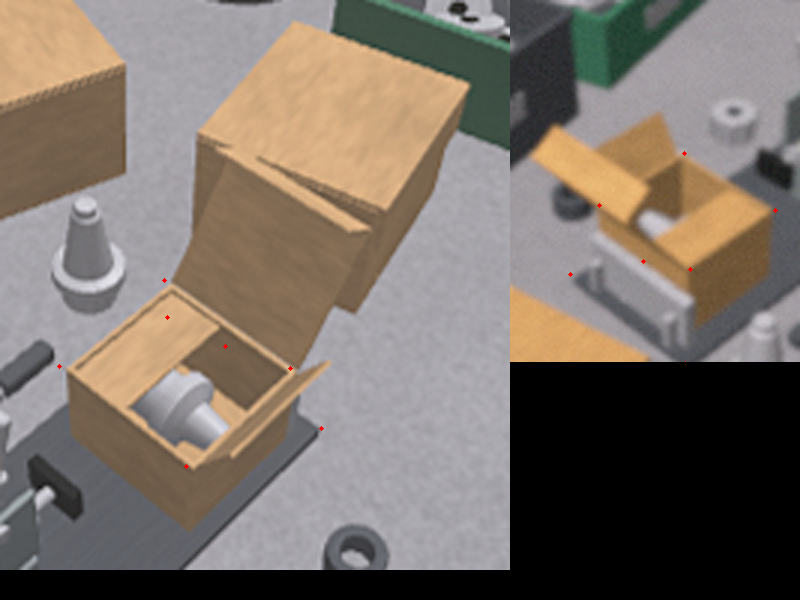

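The overlay lands within about 4 mm of the carton rim: seen at (175,287), (293,368), (197,466) and (68,370). The lid's free edge runs from about (217,148) to (360,235). The big carton right behind the lid has its near bottom corner at (352,312), so clearance there needs a check.

```bash
cat >> h.py <<'E'
yaw=-.239; O=np.array([.508,.0045]); Rz=np.array([[np.cos(yaw),-np.sin(yaw)],[np.sin(yaw),np.cos(yaw)]])
def loc(X): X=np.asarray(X,float); return np.r_[Rz.T@(X[:2]-O),X[2:]]
def wor(X): X=np.asarray(X,float); return np.r_[O+Rz@X[:2],X[2:]]
def onx(n,p,x):   # ray with clamp plane x=const -> clamp coords
    c,d=ray(n,p); c=loc(c); d=np.r_[Rz.T@d[:2],d[2]]; return c+d*(x-c[0])/d[0]
def c1(x,y): return np.array([270+x/3,90+y/3])
E
python3 - <<'E'
from h import *
f=lambda v:np.round(v,4)
s=lambda x,y:(250+(x-510)/2.9,130+y/2.9)
print("rim scene",[f(loc(onz("scene",c1(*p),.095))) for p in((175,287),(293,368),(197,466),(68,370))])
print("rim side",[f(loc(onz("side",s(*p),.095))) for p in((775,213),(690,270),(686,156))])
print("lid R",f(onx("scene",c1(360,236),.062)),"L",f(onx("scene",c1(217,148),-.058)))
print("lid side L",f(onx("side",s(632,222),-.058)),"R",f(onx("side",s(533,150),.062)))
print("dust edge",[f(loc(onz("scene",c1(*p),.13))) for p in((328,363),(233,457))])
for z in(.0,): print("big bottom",f(loc(onz("scene",c1(352,312),z))))
for z in(.1,.12,.14,.16): print("bigtop",z,[f(loc(onz("scene",c1(*p),z))) for p in((385,210),(197,133),(468,85),(297,22))])
print("fence side",[f(loc(onz("side",s(*p),.065))) for p in((595,236),(692,305))])
E
```

```text
rim scene [array([-0.0521,  0.1132,  0.095 ]), array([0.059 , 0.1145, 0.095 ]), array([0.0631, 0.0075, 0.095 ]), array([-0.0552,  0.0044,  0.095 ])]
rim side [array([-0.064 ,  0.0057,  0.095 ]), array([-0.062 ,  0.1134,  0.095 ]), array([0.0543, 0.0047, 0.095 ])]
lid R [0.062  0.1652 0.1937] L [-0.058   0.1594  0.1999]
lid side L [-0.058   0.1721  0.1856] R [0.062  0.1746 0.1922]
dust edge [array([0.0871, 0.1108, 0.13  ]), array([0.0886, 0.0106, 0.13  ])]
big bottom [0.0215 0.257  0.    ]
bigtop 0.1 [array([0.0172, 0.2824, 0.1   ]), array([-0.1495,  0.2481,  0.1   ]), array([-0.0194,  0.4567,  0.1   ]), array([-0.1829,  0.4246,  0.1   ])]
bigtop 0.12 [array([0.0263, 0.264 , 0.12  ]), array([-0.1352,  0.2308,  0.12  ]), array([-0.0091,  0.433 ,  0.12  ]), array([-0.1676,  0.4018,  0.12  ])]
bigtop 0.14 [array([0.0354, 0.2456, 0.14  ]), array([-0.121 ,  0.2134,  0.14  ]), array([0.0011, 0.4093, 0.14  ]), array([-0.1524,  0.3791,  0.14  ])]
bigtop 0.16 [array([0.0446, 0.2272, 0.16  ]), array([-0.1068,  0.1961,  0.16  ]), array([0.0114, 0.3855, 0.16  ]), array([-0.1371,  0.3564,  0.16  ])]
fence side [array([0.0556, 0.123 , 0.065 ]), array([-0.0725,  0.1215,  0.065 ])]
```

Measured, in the clamp's frame:
- **Carton:** centred at about (0, 0.059), its rim matching 120 x 110 mm.
- **Lid:** edge at about y 0.168, z 0.193, so it stands at 2.1 rad with length 0.11, which fits.
- **Dust flap:** edge at about x 0.088, z 0.13, so it stands at 2.2 rad with length 0.05, which fits.
- **Big carton behind:** top at about z 0.13, so I stay above it.

I'll use the shut fingers as a fist, with the tool's x along the clamp's +y and its y along the clamp's +x.

Call:
jog_arm(motion=[[0,0,-0.01,0,0,-0.137,-1],[0,0,-0.01,0,0,-0.137,-1],[0,0,-0.01,0,0,-0.137,-1],[0,0,-0.01,0,0,-0.137,-1],[0,0,-0.01,0,0,-0.137,-1]], squeeze=30)

```text
time_s: 0.6
ee_pos: [0.2008, -0.5119, 0.2555]
eef_rot: [-3.141, -0.001, 1.064]
force: [0.4, 0.4, -0.2]
grip_width: 0.0575
grip_force: 0.0
```

Call:
jog_arm(motion=[[0,0,0,0,0,-0.137,-1],[0,0,0,0,0,-0.136,-1],[0,0,0,0,0,0,-1]])

```text
time_s: 0.9
ee_pos: [0.2008, -0.5119, 0.2551]
eef_rot: [-3.141, -0.001, 1.334]
force: [0.6, -0.7, -0.1]
grip_width: 0.0335
grip_force: 0.0
```

Call:
jog_arm(motion=[[0.03,0.04,0,0,0,0,-1],[0.03,0.04,0,0,0,0,-1],[0.03,0.04,0,0,0,0,-1],[0.03,0.04,0,0,0,0,-1],[0.03,0.04,0,0,0,0,-1]])

```text
time_s: 1.4
ee_pos: [0.4323, -0.4124, 0.2553]
eef_rot: [-3.141, -0.0, 1.327]
force: [0.3, -1.4, -0.7]
grip_width: 0.0005
grip_force: 0.0
```

```bash
cat > st.py <<'E'
from h import *
o=ctrl.get_obs(); print("t",round(o["time_s"],2),"clamp",loc(o["ee_pos"]).round(4),"rpy",np.round(o["eef_rot"],3),"want yaw",round(yaw+np.pi/2,3),"F",Rz.T@o["force"][:2],o["force"][2],"q",np.round(o["qpos"],2),"w",round(o["grip_width"],4))
E
python3 st.py
```

```text
t 1.4 clamp [ 0.0252 -0.423   0.2553] rpy [-3.141 -0.     1.327] want yaw 1.332 F [ 0.61088511 -1.3223567 ] -0.7155514923662714 q [-0.82  0.38  1.3  -0.    1.46 -0.58] w 0.0005
```

Call:
jog_arm(motion=[[0.048,0.01,0,0,0,0,-1],[0.048,0.01,0,0,0,0,-1],[0.048,0.01,0,0,0,0,-1],[0.048,0.01,0,0,0,0,-1],[0.048,0.01,0,0,0,0,-1]])

```text
time_s: 1.9
ee_pos: [0.5365, -0.1903, 0.2553]
eef_rot: [-3.141, -0.0, 1.327]
force: [0.9, 0.3, -0.7]
grip_width: 0.0003
grip_force: 0.0
```

Call:
jog_arm(motion=[[0.048,0.011,0,0,0,0,-1],[0.048,0.011,0,0,0,0,-1],[0.048,0.011,0,0,0,0,-1],[0.048,0.011,0,0,0,0,-1],[0.048,0.011,0,0,0,0,-1]])

```text
time_s: 2.4
ee_pos: [0.6468, 0.0299, 0.2552]
eef_rot: [-3.141, 0.0, 1.327]
force: [-0.0, -0.2, -0.4]
grip_width: 0.0007
grip_force: 0.0
```

Call:
jog_arm(motion=[[0,0,0.04,0,0,0,-1],[0,0,0.04,0,0,0,-1],[0,0,0.03,0,0,0,-1],[0,0,0.025,0,0,0,-1],[0,0,0,0,0,0,-1]])

```text
time_s: 2.9
ee_pos: [0.6446, 0.0279, 0.1165]
eef_rot: [-3.135, 0.002, 1.328]
force: [0.2, -0.2, -0.2]
grip_width: 0.0003
grip_force: 0.0
```

```bash
python3 st.py
python3 - <<'E'
from h import *
a=snap("scene","scene1");c=a[110:290,240:440,::-1]
cv2.imwrite("pics/s1c.png",cv2.resize(c,None,fx=3,fy=3,interpolation=cv2.INTER_CUBIC))
E
```

```text
t 2.9 clamp [0.1271 0.0551 0.1165] rpy [-3.135e+00  2.000e-03  1.328e+00] want yaw 1.332 F [ 0.21018335 -0.14875345] -0.16940160548241345 q [-0.01  0.59  1.31 -0.    1.24  0.23] w 0.0003
```

View pics/s1c.png

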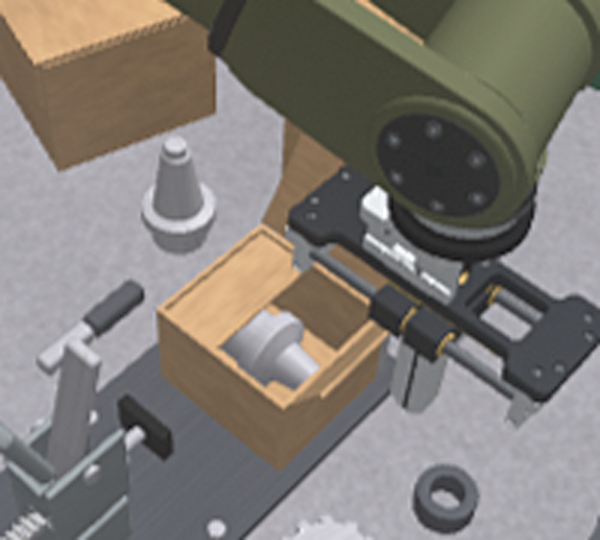

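The picture shows the fist at (415,385), outside the dust flap edge at (350,370), with nothing in contact. Next I sweep in an arc over the flap.

Call:
jog_arm(motion=[[0,-0.01,-0.002,0,0,0,-1],[0,-0.01,-0.002,0,0,0,-1],[0,-0.01,-0.002,0,0,0,-1],[0,-0.01,-0.002,0,0,0,-1],[0,-0.01,-0.002,0,0,0,-1]])

```text
time_s: 3.45
ee_pos: [0.5998, 0.0394, 0.1347]
eef_rot: [3.133, -0.001, 1.33]
force: [3.9, -2.4, 17.3]
grip_width: 0.0005
grip_force: 7.2
```

Call:
jog_arm(motion=[[0,-0.01,0,0,0,0,-1],[0,-0.01,0.001,0,0,0,-1],[0,-0.008,0.004,0,0,0,-1],[0,-0.006,0.006,0,0,0,-1],[0,-0.004,0.006,0,0,0,-1]])

```text
time_s: 3.95
ee_pos: [0.5604, 0.0488, 0.1132]
eef_rot: [3.141, -0.0, 1.332]
force: [0.5, 0.1, 1.0]
grip_width: 0.0004
grip_force: 0.3
```

Call:
jog_arm(motion=[[0,-0.002,0.005,0,0,0,-1],[0,-0.002,0.004,0,0,0,-1],[0,0,0.003,0,0,0,-1],[0,0,0,0,0,0,-1]])

```text
time_s: 4.35
ee_pos: [0.5568, 0.0496, 0.1009]
eef_rot: [-3.141, 0.0, 1.332]
force: [-0.2, 0.7, -1.1]
grip_width: 0.0004
grip_force: 0.0
```

```bash
python3 st.py
```

```text
t 4.35 clamp [0.0368 0.0554 0.1009] rpy [-3.141  0.     1.332] want yaw 1.332 F [-0.32254685  0.60956607] -1.0771828035050366 q [0.02 0.43 1.61 0.   1.11 0.26] w 0.0004
```

Call:
jog_arm(motion=[[0,0,0.003,0,0,0,-1],[0,0,0.003,0,0,0,-1],[0,0,0,0,0,0,-1]])

```text
time_s: 4.65
ee_pos: [0.5568, 0.0496, 0.095]
eef_rot: [-3.141, 0.0, 1.332]
force: [-0.3, 0.4, -0.1]
grip_width: 0.0008
grip_force: 0.0
```

```bash
python3 st.py
python3 - <<'E'
from h import *
a=snap("scene","scene2");b=snap("side","side2")
o=np.zeros((600,800,3),np.uint8)
A=cv2.resize(a[170:290,280:420,::-1],None,fx=4,fy=4,interpolation=cv2.INTER_CUBIC);B=cv2.resize(b[150:250,255:345,::-1],None,fx=2.6,fy=2.6)
o[:480,:560]=A;o[:260,560:794]=B;cv2.imwrite("pics/s2c.png",o)
E
```

```text
t 4.65 clamp [0.0367 0.0554 0.095 ] rpy [-3.141  0.     1.332] want yaw 1.332 F [-0.35671386  0.32162379] -0.1388531380461469 q [ 0.02  0.43  1.61 -0.    1.1   0.26] w 0.0008
```

View pics/s2c.png

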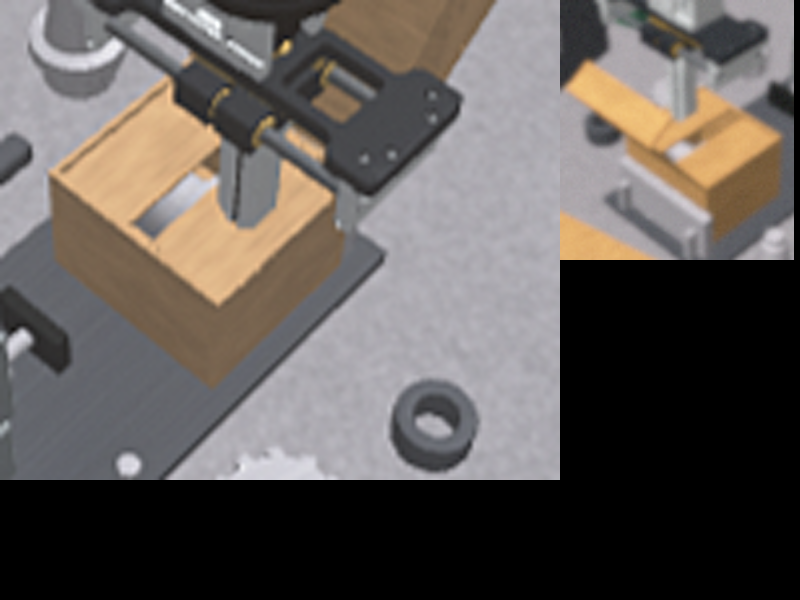

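The dust flap is folded down under the fist at (245,215), and the carton is still in place. I'll press lightly until I feel contact, to be sure it is flat.

Call:
jog_arm(motion=[[0,-0.003,0.002,0,0,0,-1],[0,-0.003,0.001,0,0,0,-1],[0,0,0.001,0,0,0,-1],[0,0,0,0,0,0,-1]])

```text
time_s: 5.15
ee_pos: [0.5518, 0.051, 0.0929]
eef_rot: [3.139, -0.0, 1.332]
force: [-0.9, -1.4, 11.3]
grip_width: 0.0004
grip_force: 5.8
```

```bash
python3 st.py
```

```text
t 5.15 clamp [0.0315 0.0556 0.0929] rpy [ 3.139 -0.     1.332] want yaw 1.332 F [-0.53706904 -1.60135381] 11.297049702875533 q [ 0.03  0.42  1.63 -0.    1.08  0.27] w 0.0004
```

Call:
jog_arm(motion=[[0,0,0,0,0,0,-1],[0,0,-0.03,0,0,0,-1],[0,0,-0.045,0,0,0,-1],[0,0,-0.045,0,0,0,-1],[0,0,-0.04,0,0,0,-1]])

```text
time_s: 5.65
ee_pos: [0.5507, 0.0512, 0.2537]
eef_rot: [3.141, -0.0, 1.332]
force: [-0.4, -0.1, 0.5]
grip_width: 0.0003
grip_force: 0.0
```

Call:
jog_arm(motion=[[0.039,-0.006,0,0,0,0,-1],[0.039,-0.006,0,0,0,0,-1],[0.039,-0.006,0,0,0,0,-1],[0.039,-0.006,0,0,0,0,-1],[0,0,0,0,0,0,-1]])

```text
time_s: 6.15
ee_pos: [0.564, 0.2121, 0.2508]
eef_rot: [-3.141, -0.0, 1.336]
force: [-0.4, -0.9, -0.1]
grip_width: 0.0007
grip_force: 0.0
```

Call:
jog_arm(motion=[[0,0,0.035,0,0,0,-1],[0,0,0.035,0,0,0,-1],[0,0,0,0,0,0,-1]])

```text
time_s: 6.45
ee_pos: [0.5627, 0.2072, 0.1771]
eef_rot: [-3.135, 0.004, 1.332]
force: [-1.1, -0.4, -0.3]
grip_width: 0.0002
grip_force: 0.0
```

```bash
python3 st.py
```

```text
t 6.45 clamp [0.0051 0.2099 0.1771] rpy [-3.135  0.004  1.332] want yaw 1.332 F [-0.95514359 -0.68497508] -0.2903478831639787 q [ 0.29  0.44  1.4  -0.    1.31  0.53] w 0.0002
```

Call:
jog_arm(motion=[[-0.011,0,-0.001,0,0,0,-1],[-0.011,0,-0.001,0,0,0,-1],[-0.011,0,-0.001,0,0,0,-1],[-0.011,0,-0.001,0,0,0,-1],[-0.011,0,-0.001,0,0,0,-1]])

```text
time_s: 6.95
ee_pos: [0.5516, 0.1537, 0.1873]
eef_rot: [3.141, -0.001, 1.331]
force: [0.7, 0.1, 0.4]
grip_width: 0.0006
grip_force: 0.4
```

Call:
jog_arm(motion=[[-0.011,0,-0.001,0,0,0,-1],[-0.011,0,-0.001,0,0,0,-1],[-0.011,0,-0.001,0,0,0,-1],[-0.016,0,0,0,0,0,-1],[-0.016,0,0.004,0,0,0,-1]])

```text
time_s: 7.45
ee_pos: [0.5361, 0.0906, 0.1856]
eef_rot: [3.141, -0.0, 1.332]
force: [0.0, 0.6, -0.5]
grip_width: -0.0
grip_force: 0.3
```

Call:
jog_arm(motion=[[-0.015,0,0.007,0,0,0,-1],[-0.013,0,0.009,0,0,0,-1],[-0.011,0,0.011,0,0,0,-1],[-0.009,0,0.013,0,0,0,-1],[-0.007,0,0.013,0,0,0,-1]])

```text
time_s: 7.95
ee_pos: [0.5229, 0.0375, 0.1311]
eef_rot: [-3.141, 0.0, 1.332]
force: [0.9, 0.6, 0.1]
grip_width: 0.0009
grip_force: 0.2
```

```bash
python3 st.py
```

```text
t 7.95 clamp [0.0067 0.0356 0.1311] rpy [-3.141  0.     1.332] want yaw 1.332 F [0.73897678 0.83302922] 0.07028906981879633 q [ 0.    0.32  1.68 -0.    1.14  0.24] w 0.0009
```

Call:
jog_arm(motion=[[-0.005,0,0.013,0,0,0,-1],[-0.002,0,0.012,0,0,0,-1],[0,0,0.004,0,0,0,-1],[0,0,0.002,0,0,0,-1],[0,0,0,0,0,0,-1]])

```text
time_s: 8.45
ee_pos: [0.5217, 0.0318, 0.1015]
eef_rot: [3.142, -0.0, 1.332]
force: [-0.6, 0.7, 0.4]
grip_width: 0.0008
grip_force: 0.0
```

```bash
python3 st.py
python3 - <<'E'
from h import *
a=snap("scene","scene3");b=snap("side","side3")
o=np.zeros((600,800,3),np.uint8)
A=cv2.resize(a[150:290,260:400,::-1],None,fx=4,fy=4,interpolation=cv2.INTER_CUBIC);B=cv2.resize(b[150:250,265:355,::-1],None,fx=2.6,fy=2.6)
o[:560,:560]=A;o[:260,560:794]=B;cv2.imwrite("pics/s3c.png",o)
E
```

```text
t 8.45 clamp [0.0069 0.0298 0.1015] rpy [ 3.142 -0.     1.332] want yaw 1.332 F [-0.71277701  0.58846206] 0.41761254707474194 q [-0.01  0.35  1.71  0.    1.08  0.23] w 0.0008
```

View pics/s3c.png

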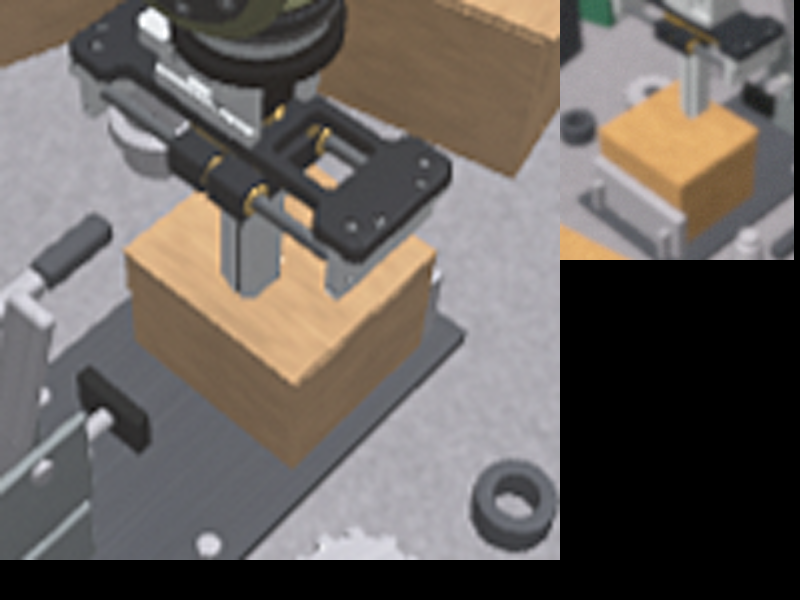

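The lid is closed over the carton, with the fist at (248,285) just above it and the lip hanging on the clamp side. I'll press to confirm that it is flat.

Call:
jog_arm(motion=[[0,0,0.002,0,0,0,-1],[0,0,0.002,0,0,0,-1],[0,0,0.001,0,0,0,-1],[0,0,0.001,0,0,0,-1],[0,0,0,0,0,0,-1]])

```text
time_s: 9.05
ee_pos: [0.5223, 0.0316, 0.0984]
eef_rot: [3.139, -0.001, 1.332]
force: [-12.2, -1.1, 32.4]
grip_width: 0.0007
grip_force: 16.1
```

```bash
python3 st.py
```

```text
t 9.05 clamp [0.0075 0.0297 0.0984] rpy [ 3.139e+00 -1.000e-03  1.332e+00] want yaw 1.332 F [-11.57900266  -3.90905658] 32.44947790429326 q [-0.01  0.36  1.71 -0.    1.07  0.23] w 0.0007
```

Call:
jog_arm(motion=[[0,0,-0.01,0,0,0,-1],[0,0,-0.035,0,0,0,-1],[0,0,-0.04,0,0,0,-1],[0,0,-0.04,0,0,0,-1],[0,0,-0.04,0,0,0,-1]])

```text
time_s: 9.55
ee_pos: [0.5213, 0.0315, 0.2623]
eef_rot: [3.141, -0.0, 1.332]
force: [1.0, -0.3, 0.2]
grip_width: 0.0003
grip_force: 0.0
```

Call:
jog_arm(motion=[[-0.03,-0.002,0,0,0,0,-1],[-0.035,-0.003,0,0,0,0,-1],[-0.03,-0.002,0,0,0,0,-1],[0,0,0,0,0,0,-1]])

```text
time_s: 9.95
ee_pos: [0.4916, -0.0615, 0.2607]
eef_rot: [3.141, 0.0, 1.329]
force: [-1.3, 0.4, 0.2]
grip_width: 0.0005
grip_force: 0.0
```

Call:
jog_arm(motion=[[0,0,0.03,0,0,0,-1],[0,0,0.03,0,0,0,-1],[0,0,0.012,0,0,0,-1],[0,0,0,0,0,0,-1]])

```text
time_s: 10.35
ee_pos: [0.492, -0.0587, 0.1875]
eef_rot: [-3.139, 0.0, 1.332]
force: [-0.0, 0.2, 0.3]
grip_width: 0.0005
grip_force: 0.0
```

```bash
python3 st.py
python3 - <<'E'
from h import *
a=snap("scene","scene4");b=snap("side","side4");w=snap("wrist","wrist4")
o=np.zeros((600,800,3),np.uint8)
A=cv2.resize(a[180:320,210:350,::-1],None,fx=3.4,fy=3.4,interpolation=cv2.INTER_CUBIC);B=cv2.resize(b[125:235,275:395,::-1],None,fx=2.6,fy=2.6)
W=cv2.resize(w[...,::-1],(320,200))
o[:476,:476]=A;o[:286,480:792]=B;o[300:500,480:800]=W;cv2.imwrite("pics/s4c.png",o)
E
```

```text
t 10.35 clamp [-0.0006 -0.0652  0.1875] rpy [-3.139  0.     1.332] want yaw 1.332 F [-0.06509914  0.1783763 ] 0.26561069007783755 q [-0.19  0.2   1.69  0.    1.25  0.05] w 0.0005
```

View pics/s4c.png

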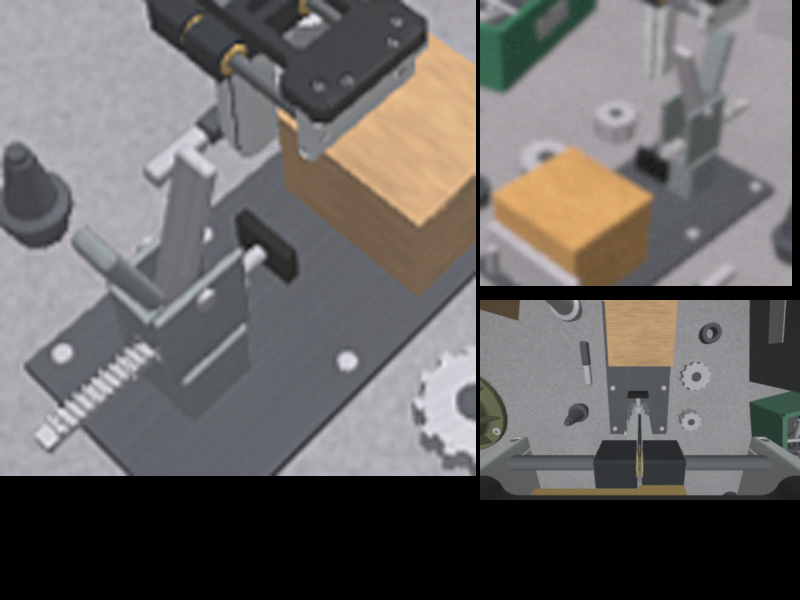

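The carton stands closed. The fist is at the +y side of the trigger (scene crop (245,110), trigger tip (195,160)). The wrist view shows the pad at about (637,395) and the lip edge at row 366, so I can measure the pad's gap from it.

```bash
cat > pad.py <<'E'
from h import *
import time
def measure(w):
    u0=proj("wrist",wor([0,-.05,.075])); u=int(round(u0[0]))
    g=w.astype(float).mean(2); col=g[:,u-2:u+3].mean(1)
    r=w[...,0].astype(int)-w[...,2]
    e=np.where((r[:,u-12:u+13].mean(1)>35))[0]
    d=np.where(g[:,u-9:u+10].mean(1)<42)[0]
    return u,e,d,col
def report():
    cam("wrist"); w=ctrl.camera("wrist"); u,e,d,col=measure(w)
    e=e[(e<230)]; d=d[(d>e.max())&(d<330)]
    # first contiguous dark run below the carton
    run=np.split(d,np.where(np.diff(d)>1)[0]+1); run=max(run,key=len) if len(d) else d
    lip=loc(onz("wrist",(u,e.max()+.5),.098)); pf=loc(onz("wrist",(u,run[0]-.5),.09)); pb=loc(onz("wrist",(u,run[-1]+.5),.09))
    print("rows lip",e.max(),"pad",run[0],run[-1],"lip y",lip[1].round(4),"pad front y",pf[1].round(4),"back",pb[1].round(4),"gap",(lip[1]-pf[1]).round(4))
if __name__=="__main__":
    report()
E
python3 - <<'E'
from pad import *
w=cv2.imread("pics/wrist4.png")[...,::-1]; u,e,d,col=measure(w); print(u,e.min(),e.max(),d, col[120:260].round().astype(int))
E
python3 pad.py
```

```text
318 0 389 [183 184 185 186 187 188 194] [146 144 140 138 139 142 143 142 139 138 140 138 121  99  90  89  89  89
  89  89  89  89  89  89  89  89  89  89  89  89  89  89  89  89  89  89
  89  89  89  89  89  89  89  89  89  89  90  89  90  89  89  89  90  89
  89  89  89  89  89  89  85  67  45  35  34  33  33  36  40  43  43  43
  43  43  42  49  87 134 150 151 151 151 151 151 152 152 152 152 152 153
 153 152 144 140 154 168 171 169 167 167 169 164 173 164 154 161 153 137
 103  79  75  74  73  73  71  67  65  64  65  65  65  65  63  63  62  62
  62  62  62  64  67  66  66  63  59  56  58  58  58  58]
rows lip 132 pad 183 188 lip y -0.0009 pad front y -0.0507 back -0.0569 gap 0.0498
```

Call:
jog_arm(motion=[[-0.012,0,0,0,0,0,-1],[-0.012,0,0,0,0,0,-1],[-0.012,0,0,0,0,0,-1],[0,0,0,0,0,0,-1]])

```text
time_s: 10.95
ee_pos: [0.4837, -0.0956, 0.189]
eef_rot: [3.14, -0.0, 1.33]
force: [0.3, 2.7, 2.3]
grip_width: 0.0009
grip_force: 1.2
```

Call:
jog_arm(motion=[[-0.008,0,0,0,0,0,-1],[-0.008,0,0,0,0,0,-1],[-0.006,0,0,0,0,0,-1],[0,0,0,0,0,0,-1]])

```text
time_s: 11.35
ee_pos: [0.4786, -0.1157, 0.1885]
eef_rot: [3.141, -0.001, 1.331]
force: [2.2, 3.8, 1.3]
grip_width: 0.0004
grip_force: 2.1
```

```bash
sed -i 's/<42)/<62)/' pad.py; python3 st.py; python3 pad.py
```

```text
t 11.35 clamp [-1.000e-04 -1.238e-01  1.885e-01] rpy [ 3.141e+00 -1.000e-03  1.331e+00] want yaw 1.332 F [1.23021155 4.16793999] 1.3220532014398652 q [-0.31  0.19  1.7   0.    1.25 -0.07] w 0.0004
rows lip 64 pad 113 122 lip y -0.0013 pad front y -0.0413 back -0.0503 gap 0.04
```

Call:
jog_arm(motion=[[-0.006,0,0,0,0,0,-1],[0,0,0,0,0,0,-1]])

```text
time_s: 11.6
ee_pos: [0.4771, -0.1211, 0.1882]
eef_rot: [-3.141, -0.001, 1.332]
force: [1.9, 5.1, -0.1]
grip_width: 0.0005
grip_force: 2.4
```

Call:
jog_arm(motion=[[0.016,0,0,0,0,0,-1],[0.016,0,0,0,0,0,-1],[0.016,0,0,0,0,0,-1],[0,0,0,0,0,0,-1],[0,0,0,0,0,0,-1]])

```text
time_s: 12.1
ee_pos: [0.4884, -0.0749, 0.1883]
eef_rot: [-3.141, 0.001, 1.332]
force: [0.1, -1.6, 0.2]
grip_width: 0.0008
grip_force: 0.0
```

```bash
python3 st.py; python3 pad.py
```

```text
t 12.1 clamp [-0.0003 -0.0818  0.1883] rpy [-3.141e+00  1.000e-03  1.332e+00] want yaw 1.332 F [ 0.50125264 -1.54631755] 0.1763905463189883 q [-0.23  0.19  1.7  -0.    1.25  0.01] w 0.0008
rows lip 113 pad 152 163 lip y -0.0007 pad front y -0.0362 back -0.0479 gap 0.0355
```

Call:
jog_arm(motion=[[-0.012,0,0,0,0,0,-1],[-0.012,0,0,0,0,0,-1],[-0.012,0,0,0,0,0,-1],[-0.012,0,0,0,0,0,-1],[0,0,0,0,0,0,-1]])

```text
time_s: 12.65
ee_pos: [0.4768, -0.1222, 0.1883]
eef_rot: [-3.141, -0.003, 1.33]
force: [1.6, 8.2, 1.2]
grip_width: 0.0007
grip_force: 4.2
```

Call:
jog_arm(motion=[[0.016,0,0,0,0,0,-1],[0.016,0,0,0,0,0,-1],[0.016,0,0,0,0,0,-1],[0,0,0,0,0,0,-1],[0,0,0,0,0,0,-1]])

```text
time_s: 13.15
ee_pos: [0.4882, -0.0758, 0.1884]
eef_rot: [-3.141, 0.0, 1.332]
force: [0.6, -0.4, -0.2]
grip_width: 0.0005
grip_force: 0.0
```

```bash
python3 st.py; python3 pad.py
```

```text
t 13.15 clamp [-0.0002 -0.0827  0.1884] rpy [-3.141  0.     1.332] want yaw 1.332 F [ 0.64072593 -0.29897098] -0.19399272445517474 q [-0.23  0.19  1.7  -0.    1.25  0.01] w 0.0005
rows lip 112 pad 139 150 lip y -0.0005 pad front y -0.0244 back -0.0359 gap 0.0239
```

Call:
jog_arm(motion=[[-0.012,0,0,0,0,0,-1],[-0.012,0,0,0,0,0,-1],[-0.012,0,0,0,0,0,-1],[-0.011,0,0,0,0,0,-1],[0,0,0,0,0,0,-1]])

```text
time_s: 13.7
ee_pos: [0.477, -0.1217, 0.1884]
eef_rot: [-3.142, -0.001, 1.33]
force: [1.2, 2.9, 1.3]
grip_width: 0.0
grip_force: 2.0
```

Call:
jog_arm(motion=[[0.016,0,0,0,0,0,-1],[0.016,0,0,0,0,0,-1],[0.015,0,0,0,0,0,-1],[0,0,0,0,0,0,-1],[0,0,0,0,0,0,-1]])

```text
time_s: 14.2
ee_pos: [0.4883, -0.0755, 0.1884]
eef_rot: [-3.141, 0.001, 1.332]
force: [0.5, 0.4, -0.2]
grip_width: 0.0006
grip_force: 0.0
```

```bash
python3 st.py; python3 pad.py
```

```text
t 14.2 clamp [-0.0002 -0.0824  0.1884] rpy [-3.141e+00  1.000e-03  1.332e+00] want yaw 1.332 F [0.4197562  0.51006692] -0.17277157703053175 q [-0.23  0.19  1.7  -0.    1.25  0.01] w 0.0006
rows lip 112 pad 127 137 lip y -0.0002 pad front y -0.013 back -0.0232 gap 0.0127
```

Call:
jog_arm(motion=[[-0.012,0,0,0,0,0,-1],[-0.012,0,0,0,0,0,-1],[-0.012,0,0,0,0,0,-1],[0,0,0,0,0,0,-1]])

```text
time_s: 14.65
ee_pos: [0.4798, -0.1114, 0.1888]
eef_rot: [3.141, -0.0, 1.33]
force: [1.6, 3.8, 2.7]
grip_width: 0.0002
grip_force: 1.8
```

Call:
jog_arm(motion=[[-0.006,0,0,0,0,0,-1],[-0.005,0,0,0,0,0,-1],[0,0,0,0,0,0,-1]])

```text
time_s: 14.95
ee_pos: [0.4773, -0.1205, 0.1881]
eef_rot: [-3.141, -0.001, 1.331]
force: [2.4, 5.5, -1.1]
grip_width: 0.0005
grip_force: 2.7
```

```bash
python3 st.py; python3 pad.py
```

```text
t 14.95 clamp [-0.0002 -0.1287  0.1881] rpy [-3.141e+00 -1.000e-03  1.331e+00] want yaw 1.332 F [0.98798709 5.95266924] -1.081569313658846 q [-0.32  0.19  1.7   0.    1.25 -0.08] w 0.0005
rows lip 57 pad 59 72 lip y -0.0007 pad front y -0.0002 back -0.0116 gap -0.0006
```

Call:
jog_arm(motion=[[0.016,0,0,0,0,0,-1],[0.016,0,0,0,0,0,-1],[0.015,0,0,0,0,0,-1],[0,0,0,0,0,0,-1],[0,0,0,0,0,0,-1]])

```text
time_s: 15.5
ee_pos: [0.4883, -0.0752, 0.1883]
eef_rot: [-3.141, 0.0, 1.332]
force: [-0.5, 0.8, -0.7]
grip_width: 0.0006
grip_force: 0.0
```

```bash
python3 st.py; python3 pad.py;python3 pad.py
```

```text
t 15.5 clamp [-0.0002 -0.0821  0.1883] rpy [-3.141  0.     1.332] want yaw 1.332 F [-0.72987165  0.68564373] -0.6538699804060017 q [-0.23  0.19  1.7  -0.    1.25  0.01] w 0.0006
rows lip 113 pad 115 123 lip y -0.0009 pad front y -0.0018 back -0.01 gap 0.0009
rows lip 113 pad 114 123 lip y -0.0009 pad front y -0.001 back -0.01 gap 0.0
```

Call:
jog_arm(motion=[[-0.008,0,0,0,0,0,-1],[-0.008,0,0,0,0,0,-1],[-0.006,0,0,0,0,0,-1],[0,0,0,0,0,0,-1],[0,0,0,0,0,0,-1]])

```text
time_s: 16.1
ee_pos: [0.4834, -0.0967, 0.1888]
eef_rot: [3.141, -0.0, 1.331]
force: [0.9, 4.0, 3.1]
grip_width: 0.0003
grip_force: 1.9
```

```bash
cat >> st.py <<'E'
y=loc(o["ee_pos"])[1]-.008; z=o["ee_pos"][2]
from scipy.optimize import brentq
def face(th):
    a=.3-th
    h=z-.125
    r=.086 if a>0 else min(.086,(h)/np.cos(a))
    return -.125+r*np.sin(a)+.005*np.cos(a) if a>0 else -.125+h*np.tan(a)+.005/np.cos(a)
th=brentq(lambda t:face(t)-y,-.5,.9); a=.3-th; lev=(.086*np.cos(a)) if a>0 else (z-.125)
Fy=(Rz.T@o["force"][:2])[1]; print("theta",round(th,3),"lever",round(lev,4),"torque",round(Fy*lev,3),"Nm; minus spring /0.032 =",(Fy*lev)/.032)
E
python3 st.py; python3 pad.py
```

```text
t 16.1 clamp [ 1.000e-04 -1.042e-01  1.888e-01] rpy [ 3.141 -0.     1.331] want yaw 1.332 F [-0.10338472  4.08326655] 3.074416322185265 q [-0.27  0.19  1.7   0.    1.25 -0.03] w 0.0003
theta 0.209 lever 0.0856 torque 0.35 Nm; minus spring /0.032 = 10.92807315852673
rows lip 86 pad 88 98 lip y 0.0004 pad front y 0.0002 back -0.0094 gap 0.0002
```

Call:
jog_arm(motion=[[-0.004,0,0,0,0,0,-1],[-0.004,0,0,0,0,0,-1],[0,0,0,0,0,0,-1],[0,0,0,0,0,0,-1]])

```text
time_s: 16.55
ee_pos: [0.4816, -0.1038, 0.1889]
eef_rot: [3.141, -0.001, 1.332]
force: [1.9, 7.1, 6.0]
grip_width: 0.0004
grip_force: 3.6
```

```bash
cat > avg.py <<'E'
from h import *
F=[]
for i in range(6):
    ctrl.camera("side"); F.append(Rz.T@ctrl.get_obs()["force"][:2])
F=np.array(F)[:,1]; print("avgFy",F.mean().round(2),"sd",F.std().round(2))
E
python3 st.py; python3 pad.py; python3 avg.py
```

```text
t 16.55 clamp [ 0.     -0.1114  0.1889] rpy [ 3.141e+00 -1.000e-03  1.332e+00] want yaw 1.332 F [0.14081491 7.30582004] 5.9575627853497375 q [-0.29  0.19  1.7   0.    1.25 -0.05] w 0.0004
theta 0.293 lever 0.086 torque 0.628 Nm; minus spring /0.032 = 19.633944921993454
rows lip 78 pad 79 90 lip y -0.0003 pad front y 0.0006 back -0.0096 gap -0.0009
avgFy 7.0 sd 0.41
```

```bash
cat > bar.py <<'E'
from h import *
from scipy.ndimage import map_coordinates
def prof(im,dx=0,dz=0):
    g=im.astype(float).mean(2); ys=np.arange(-.33,-.12,.0005)
    P=np.array([proj("scene",wor([dx,y,.075+dz])) for y in ys]); return ys,map_coordinates(g,[P[:,1],P[:,0]],order=1)
def mean(n=4): return np.mean([ctrl.camera("scene").astype(float) for _ in range(n)],0)
def shift(a,b):
    # one-dimensional: rear end = first crossing of mid brightness
    r=[]
    for im in(a,b):
        s=[]
        for dx in(-.003,0,.003):
            for dz in(-.002,.002):
                ys,p=prof(im,dx,dz); s.append(p)
        r.append(np.mean(s,0))
    return ys,r
if __name__=="__main__":
    a=cv2.imread("pics/scene4.png")[...,::-1]; b=mean(); np.save("bar.npy",b)
    ys,(p,q)=shift(a,b)
    for y,u,v in list(zip(ys,p,q))[::6]: print(round(y,3),int(u),int(v),end=" | ")
E
python3 bar.py; python3 st.py
```

```text
t 17.1 clamp [ 0.     -0.1114  0.1889] rpy [ 3.141e+00 -1.000e-03  1.332e+00] want yaw 1.332 F [-0.15068905  7.46996465] 5.860506270605459 q [-0.29  0.19  1.7   0.    1.25 -0.05] w 0.0006
theta 0.293 lever 0.086 torque 0.642 Nm; minus spring /0.032 = 20.075012953299478Traceback (most recent call last):
  File "bar.py", line 19, in <module>
    ys,(p,q)=shift(a,b)
             ~~~~~^^^^^
  File "bar.py", line 14, in shift
    ys,p=prof(im,dx,dz); s.append(p)
         ~~~~^^^^^^^^^^
  File "bar.py", line 5, in prof
    P=np.array([proj("scene",wor([dx,y,.075+dz])) for y in ys]); return ys,map_coordinates(g,[P[:,1],P[:,0]],order=1)
                ~~~~^^^^^^^^^^^^^^^^^^^^^^^^^^^^^
  File "h.py", line 15, in proj
    K,R,t=cam(n); x=K@(R@np.asarray(X)+t); return x[:2]/x[2]
          ~~~^^^
  File "h.py", line 5, in cam
    m=ctrl.camera_model(n); R=cv2.Rodrigues(np.array(m["rvec"],float))[0]; return np.array(m["intrinsics"]),R,np.array(m["tvec"],float).ravel()
ValueError: time passes only in moves, steps and waits
```

Too many model calls; I'll cache the fixed camera model.

```bash
python3 - <<'E'
s=open("h.py").read()
s=s.replace("def cam(n):\n","_c={}\ndef cam(n):\n    if n not in _c or n=='wrist': _c[n]=_cam(n)\n    return _c[n]\ndef _cam(n):\n");open("h.py","w").write(s)
E
python3 - <<'E'
from bar import *
a=cv2.imread("pics/scene4.png")[...,::-1]; b=np.load("bar.npy")
ys,(p,q)=shift(a,b)
for y,u,v in list(zip(ys,p,q))[::6]: print(round(y,3),int(u),int(v),end=" | ")
E
```

```text
-0.33 170 170 | -0.327 176 176 | -0.324 172 172 | -0.321 171 171 | -0.318 171 171 | -0.315 173 173 | -0.312 171 171 | -0.309 172 173 | -0.306 174 174 | -0.303 174 174 | -0.3 170 170 | -0.297 169 169 | -0.294 172 172 | -0.291 171 171 | -0.288 171 171 | -0.285 172 172 | -0.282 169 169 | -0.279 163 163 | -0.276 169 168 | -0.273 170 170 | -0.27 169 169 | -0.267 171 171 | -0.264 169 169 | -0.261 165 165 | -0.258 172 172 | -0.255 171 171 | -0.252 170 170 | -0.249 169 169 | -0.246 170 170 | -0.243 169 169 | -0.24 172 171 | -0.237 173 173 | -0.234 174 174 | -0.231 173 171 | -0.228 149 169 | -0.225 164 166 | -0.222 175 171 | -0.219 164 168 | -0.216 145 166 | -0.213 162 169 | -0.21 146 168 | -0.207 162 126 | -0.204 133 91 | -0.201 155 103 | -0.198 134 102 | -0.195 152 102 | -0.192 134 102 | -0.189 154 102 | -0.186 141 102 | -0.183 156 102 | -0.18 135 102 | -0.177 156 102 | -0.174 134 102 | -0.171 151 102 | -0.168 148 101 | -0.165 150 109 | -0.162 136 165 | -0.159 148 163 | -0.156 132 149 | -0.153 153 135 | -0.15 125 136 | -0.147 94 96 | -0.144 92 91 | -0.141 92 92 | -0.138 92 92 | -0.135 92 91 | -0.132 92 91 | -0.129 92 91 | -0.126 92 91 | -0.123 92 91 | -0.12 92 91 |
```

Run:
```python
from bar import *
import bar
a=cv2.imread("pics/scene4.png")[...,::-1]; b=np.load("bar.npy")
ys,(p,q)=shift(a,b)
f=lambda p,lo,hi:[int(v) for y,v in zip(ys,p) if lo<=y<=hi][::2]
print("rod0 -.236..-.206",f(p,-.236,-.206)); print("now -.172..-.142",f(q,-.172,-.142))
sa=cv2.imread("pics/side4.png")[...,::-1]; sb=np.mean([ctrl.camera("side").astype(float) for _ in range(4)],0)
def sp(im):
    g=im.astype(float).mean(2); P=np.array([proj("side",wor([0,y,.075])) for y in ys]); return map_coordinates(g,[P[:,1],P[:,0]],order=1)
print("side0",f(sp(sa),-.25,-.15)[::2]);print("side now",f(sp(sb),-.25,-.15)[::2])
c=np.hstack([cv2.resize(x[y0:y0+60,x0:x0+65].astype(np.uint8)[...,::-1],None,fx=6,fy=6,interpolation=cv2.INTER_CUBIC) for x,y0,x0 in((a,270,212),(b,270,212))])
cv2.imwrite("pics/bar.png",c)
```

```text
rod0 -.236..-.206 [173, 174, 174, 174, 174, 173, 171, 164, 149, 140, 148, 164, 172, 173, 175, 174, 173, 164, 147, 140, 145, 157, 165, 162, 151, 139, 146, 157, 163, 162]
now -.172..-.142 [102, 102, 102, 102, 101, 101, 102, 109, 136, 157, 165, 164, 163, 163, 163, 160, 149, 137, 130, 135, 141, 146, 136, 122, 106, 96, 91, 91, 91, 92]
side0 [165, 165, 164, 163, 164, 166, 168, 171, 176, 178, 181, 183, 182, 179, 178, 177, 174, 169, 166, 162, 158, 158, 161, 162, 164, 167, 168, 161, 154, 143, 130, 118, 108, 99, 93, 88, 85, 85, 84, 83, 82, 81, 82, 82, 82, 83, 82, 82, 82, 81]
side now [164, 164, 164, 164, 164, 164, 165, 165, 165, 165, 164, 164, 165, 166, 166, 165, 164, 164, 165, 166, 165, 165, 166, 168, 166, 163, 161, 157, 153, 146, 137, 127, 114, 103, 96, 89, 85, 83, 82, 82, 82, 81, 81, 81, 81, 81, 82, 82, 82, 83]
```

View pics/bar.png

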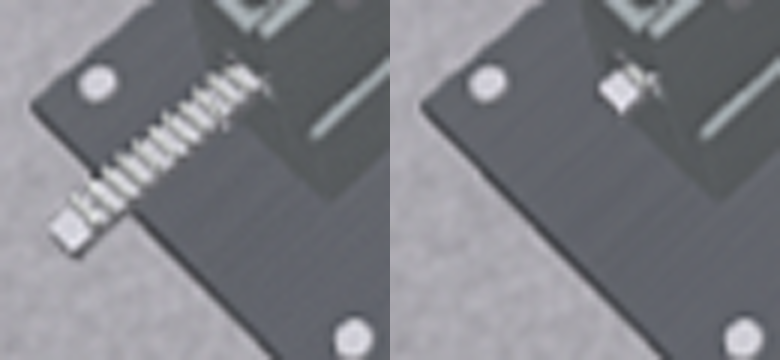

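The rear cap of the bar moved from crop pixel (70,230) to (230,92), so the rod has advanced 62 to 63 mm. In the first wrist view the pad's dark rows were 181–188 (front face) and 189–195 (top), so its front edge was near y -0.0575. Contact was therefore at rod ≈ 57–58 mm and the pad is now about 5 mm in, which agrees with the force. I'll continue in small steps.

Call:
jog_arm(motion=[[-0.002,0,0,0,0,0,-1],[-0.002,0,0,0,0,0,-1],[0,0,0,0,0,0,-1],[0,0,0,0,0,0,-1]])

```text
time_s: 17.7
ee_pos: [0.4808, -0.1073, 0.189]
eef_rot: [3.141, -0.002, 1.332]
force: [2.4, 9.1, 6.6]
grip_width: 0.0005
grip_force: 4.9
```

```bash
cat > rod.py <<'E'
from bar import *
a=cv2.imread("pics/scene4.png")[...,::-1]; ys,(p,q)=shift(a,mean())
m=lambda p,lo,hi:ys[(ys>lo)&(ys<hi)][np.argmin(p[(ys>lo)&(ys<hi)])]
k=np.where((q>133)&(ys>-.18))[0][0]; e=ys[k]-.0005*(q[k]-133)/(q[k]-q[k-1])
print("cap rear edge",e.round(4),"rod est",round(e+.2262,4))
c,_=ray("wrist",(320,200)); print("wrist cam at",loc(c).round(3))
E
python3 st.py; python3 avg.py; python3 rod.py; python3 -c "
from h import *
c,_=ray('wrist',(320,200));print(loc(c))"
```

```text
t 17.7 clamp [ 1.00e-04 -1.15e-01  1.89e-01] rpy [ 3.141e+00 -2.000e-03  1.332e+00] want yaw 1.332 F [0.14649394 9.44618806] 6.595574609391322 q [-0.29  0.19  1.7   0.    1.25 -0.06] w 0.0005
theta 0.348 lever 0.064 torque 0.604 Nm; minus spring /0.032 = 18.8777538474817
avgFy 9.48 sd 0.5
cap rear edge -0.1623 rod est 0.0639
wrist cam at [ 0.001 -0.033  0.368]
[ 0.00068454 -0.03315236  0.3679493 ]
```

The two estimates agree: rod 63.9 mm against contact at about 58 mm gives roughly 6 mm, and the force gives roughly 6.5 mm. I need about 3 mm more of pad.

Call:
jog_arm(motion=[[-0.002,0,0,0,0,0,-1],[-0.002,0,0,0,0,0,-1],[-0.001,0,0,0,0,0,-1],[0,0,0,0,0,0,-1],[0,0,0,0,0,0,-1]])

```text
time_s: 18.7
ee_pos: [0.4796, -0.112, 0.1888]
eef_rot: [3.141, -0.002, 1.332]
force: [2.4, 10.4, 5.8]
grip_width: 0.0004
grip_force: 5.5
```

```bash
python3 st.py; python3 avg.py; python3 rod.py
```

```text
t 18.7 clamp [ 0.     -0.1199  0.1888] rpy [ 3.141e+00 -2.000e-03  1.332e+00] want yaw 1.332 F [-0.18675464 10.7045496 ] 5.767627622856844 q [-0.3   0.19  1.7   0.    1.25 -0.07] w 0.0004
theta 0.424 lever 0.0638 torque 0.683 Nm; minus spring /0.032 = 21.35150064301326
avgFy 10.29 sd 0.46
cap rear edge -0.1608 rod est 0.0654
wrist cam at [ 0.001 -0.038  0.368]
```

Call:
jog_arm(motion=[[-0.0015,0,0,0,0,0,-1],[-0.001,0,0,0,0,0,-1],[0,0,0,0,0,0,-1],[0,0,0,0,0,0,-1]])

```text
time_s: 19.6
ee_pos: [0.479, -0.1144, 0.1887]
eef_rot: [3.141, -0.002, 1.332]
force: [4.5, 9.5, 4.6]
grip_width: 0.0006
grip_force: 5.7
```

```bash
python3 st.py; python3 avg.py; python3 rod.py
python3 - <<'E'
from h import *
a=snap("scene","scene9");b=snap("side","side9")
o=np.zeros((500,800,3),np.uint8)
o[:476,:476]=cv2.resize(a[180:320,240:380,::-1],None,fx=3.4,fy=3.4,interpolation=cv2.INTER_CUBIC);o[:286,480:792]=cv2.resize(b[125:235,275:395,::-1],None,fx=2.6,fy=2.6)
cv2.imwrite("pics/s9c.png",o)
E
```

```text
t 19.6 clamp [ 0.     -0.1223  0.1887] rpy [ 3.141e+00 -2.000e-03  1.332e+00] want yaw 1.332 F [ 2.14541695 10.30205843] 4.648217690445435 q [-0.31  0.19  1.7   0.    1.25 -0.07] w 0.0006
theta 0.462 lever 0.0637 torque 0.656 Nm; minus spring /0.032 = 20.50779035694117
avgFy 10.84 sd 0.35
cap rear edge -0.1596 rod est 0.0666
wrist cam at [ 0.001 -0.041  0.368]
```

View pics/s9c.png

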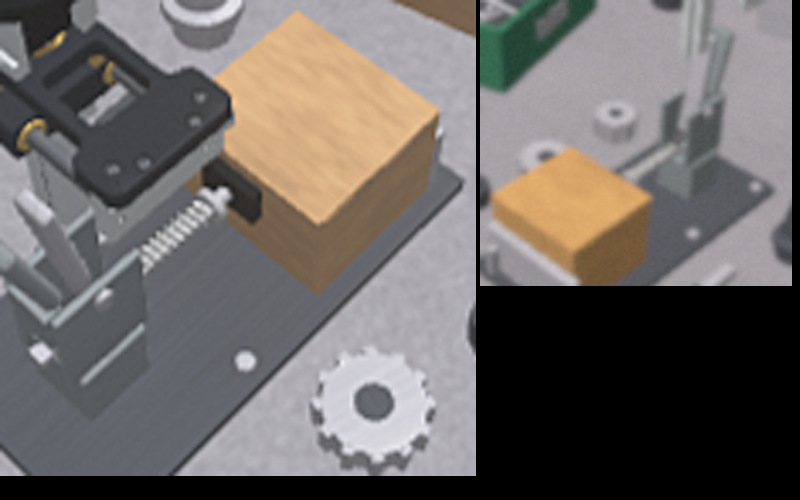

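The pad at (230,185) presses the lip, the lid is flat, and the carton stands at the fence. The rod is at about 66.6 mm, so the pad is about 9 mm in, and the trigger is held with about 11 N. I'm handing it in.

```bash
python3 -c "
from station import ctrl
print(ctrl.hand_in())"
```

```text
the job is handed in; nothing more can be done
None
```

I handed the job in at about 20 s of the 64 s limit, but the station returned no verdict: both flaps are folded flat, the pad is pressed about 9 mm (estimated) into its 20 mm travel against the lip, and the trigger is held squeezed by the shut fingers pulling on its blade, not by gripping it against the handle.

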